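# Throttle the bench dust inlet at its iris damper

## Robot

A 6-joint arm with a two-finger parallel gripper is mounted at the origin on a cart in front of the work surface, level with it; the furniture and walls round the work are solid. World frame = base frame: x ahead of the robot, y to its left, z up, the work surface at z = 0. Lengths are in m, angles in rad, forces in N, time in s.
With the tool pointing down it reaches from about 0.15 to 0.775 m from the base axis. Payload 6.1 kg.
Tool frame: the origin (TCP) lies midway between the tips of the shut fingers; the grasp point (between the pads) lies 19 mm behind it; y points along the fingers, x is the direction in which the jaws open and shut, and the axes are right-handed (so a half turn about y gives the same grasp; the last joint's range is limited). The gripper opens to 85 mm and grips with 20 to 120 N. Pads are 22 mm wide; open, the fingers measure 114 mm over their backs; the gripper's body (76 mm by 85 mm) begins 54 mm behind the grasp point. The pads swing forward as they close: fully open they stand 13 mm farther back than shut.
Start: joints at [-0.719, 0.126, -0.04, 1.405, 0, 1.571], TCP at [0.395, -0.346, 0.231] pointing down, gripper open.
Joint ranges: [-2.72, 2.72], [-0.95, 1.95], [-1.27, 1.35], [-1.78, 2.02], [-1.46, 1.47], [-3.14, 3.14]. Speed limits (rad/s): [2.39, 2.39, 3.01, 3.14, 3.14, 3.14].

## Interface

Orientations are given as a unit quaternion [x, y, z, w].
In Python, from plant import manip gives the robot as it stands.
- The arm moves only by the shell command python3 -m handwheel 'ROWS' [FORCE]. ROWS is text: rows parted by semicolons, each of 7 numbers parted by spaces: the shift along the world's x, y, z in units of 30 mm (1.0 is 30 mm), then the turn, a rotation vector about the world's x, y, z in units of 5 degrees (1.0 is 5 degrees), then the finger opening in mm, from 0 to 85.4. In form: dx dy dz rx ry rz fingers; .... A call has 1 to 20 rows; each row is the pose to reach, as a shift and turn from the pose commanded when the call began; what a row does not reach only later rows make up. A row lasts 1/8 s, in which the tool goes at most 62.5 mm and 10.7 degrees, less where a joint would pass 70% of its speed; a pose out of reach is approached as far as the arm can. A call with a gripper value outside its range is refused whole. The fingers move at their own pace and stop on an object; FORCE is the grip in N (left out, the last holds). Time passes only in rows, so rows that repeat a pose let the fingers close. It gives the time, the measured TCP pose, the force and the opening at its end, in the units of the state.
- manip.get_state(): the state, without advancing time (a new reading comes with each control period).
- manip.grab_frame(name): name is "scene" or "top" or "wrist"; returns a dict with "frame" (420x560x3 uint8, red, green, blue), "z_map" (420x560 float32, m along the optical axis (not along the pixel's ray), 0 where there is no reading), "mtx" (3x3 intrinsics, pixels), "rvec" (rotation vector, rad) and "tvec" (3), from world to camera coordinates, as OpenCV has them; the wrist camera has in their place "tool_from_camera" (4x4, takes a point from camera to tool coordinates, whose origin is the TCP and whose axes are the tool frame's). Camera axes: x right, y down, z forward; pixel columns grow to the right and rows downward; lengths in m; the calibration is good to about 2 mm. A picture is of the moment at which its call begins: read the wrist's pose just before it.
- manip.sign_off(): hands the job in, once; it reports no verdict.
The state is a dict: "time_s": time; "joint_pos": joint angles; "qd": joint speeds; "effort": joint torques, N m; "tool_pos": TCP position; "tool_rot": TCP orientation; "ft_force": force on the tool from outside, world axes, zero at the start; "ft_torque": the same for the moment, N m; "opening": opening from 0.0 (shut) to 1.0 (fully open).
Only numpy, scipy, OpenCV 4.12 (cv2) and the standard library are available. Lean on these libraries where they do the work, as an engineer would, in place of code of your own. Each camera call takes 0.05 s, during which the arm holds its last target.

## Task

The next job is light hand sanding, so throttle the round metal dust inlet on the bench: push the iris lever round its scale until the fourth long mark, counted from the open end (the broad end of the tapering band), shows in the middle of the lever's window, then push the knob of the locking pawl fully home so that its nose drops between the index pins and locks the setting. Only push, gently, with the fingers: nothing is pinched or lifted, and the sanding block, the stars and the pencil stay where they lie.

Things in the scene. Friction and masses are not known exactly. Their poses are not given: they have to be found in the camera images.
- dust_inlet: Fixed dust inlet: base plate 150x150x4 mm, upright metal duct 84 mm across, round iris damper 132 mm across at z 70-95 mm, thin iris leaves in its 80 mm bore. Origin: underside centre, on the vertical iris axis, z up. Bearings are anticlockwise from above, from its +x; the scale is on its -x side, toward the robot. All lies below z 98 mm but the pawl (hub to 110) and the two knobs.
- fourth_mark (a point): Middle of the wanted fourth long mark, on the flat scale plate (top z 88 mm, reaching to radius 96 mm from the iris axis). Five long black marks 20x3 mm at bearings 150, 170, 190, 210 (fourth), 230 deg, short thin ones half way between. A black band outside the marks tapers from broad at the first (open) to fine at the fifth (nearly shut). This point: radius 80.5 mm.
- iris_lever (a joint): Angle of iris ring and lever about the iris axis, rad: 0 = open stop, on the first long mark; grows anticlockwise from above (robot's left to right) to 1.396 = fifth mark; 0.349 second, 0.698 third, 1.047 fourth. About 1.5 N at its knob moves it while the pawl is out, and it stays where left; with the pawl home it is locked.
- iris_lever_knob (a point): Middle of the upright black knob (15 mm diameter, z 96 to 127 mm) near the end of the iris lever, 124 mm from the iris axis, on its own axis at z 111.5 mm. The lever is a dark radial bar 17 mm wide, z 92 to 96 mm, out to radius 141 mm; over the scale it splits into two rails with an 8 mm window between, through which the mark shows. Push the knob sideways along its arc.
- lock_pawl (a joint): Angle of the locking pawl, rad, about its vertical axis (76 mm from the iris axis, bearing 110 deg): 0 = home, grows anticlockwise from above as it is swung out, to 0.60. Home, its knob arm points to bearing 75 deg and its nose stands between two index pins of the ring. Pins are 10 deg apart, a gap for every mark; the nose enters and centres only within about 2.5 deg of one. 2 to 4 N moves it; stays where left.
- lock_pawl_knob (a point): Middle of the upright black knob (15 mm diameter, z 98 to 125 mm) at the end of the pawl's longer arm, 52 mm from the pawl's axis; this point is on the knob's axis at z 112.5 mm. The arm that carries it is 9 mm wide, z 98 to 103 mm. To lock, push the knob clockwise seen from above, from its anticlockwise side, until it stops.
- sand_block: Cork sanding block, 58 x 105 x 34 mm, lying loose to the right of the inlet; origin at the centre of its underside. To be left alone.
- star_0: Flat cut-out wooden star, 73 x 84 x 12 mm, lying loose on the robot's side of the inlet; origin at the centre of its underside. To be left alone.
- star_1: Flat cut-out wooden star, 81 x 77 x 12 mm, lying loose to the left of the inlet, beyond the pawl; origin at the centre of its underside. To be left alone.
- pencil: Red pencil, 142 mm long, 7 mm thick, lying loose in front of the inlet to the right; origin at the middle of its underside. To be left alone.

How it is judged:
On the way:
1. with the pawl still out, the iris lever stands on the fourth long mark (value of joint iris_lever between 0.987 and 1.107 rad and value of joint lock_pawl above 0.2 rad and velocity of joint iris_lever between -0.1 and 0.1 rad/s), for 0.3 s.
At the end, for the whole second after the job is handed in: The iris lever stands on the fourth long mark from the open end (joint 1.047 +/- 0.06 rad, about 5 mm at the scale), the locking pawl is home (joint below 0.08 rad), both at rest, and the sanding block, stars and pencil lie within 20 mm of where they were (value of joint iris_lever between 0.987 and 1.107 rad and value of joint lock_pawl below 0.08 rad and velocity of joint iris_lever between -0.03 and 0.03 rad/s and velocity of joint lock_pawl between -0.03 and 0.03 rad/s and distance of each of sand_block, star_0, star_1, pencil from where it was at the start of the episode below 0.02 m); the robot touches nothing.
It fails at once if the sanding block, a star or the pencil is shoved or carried off (over 20 mm) (distance of any of sand_block, star_0, star_1, pencil from where it was at the start of the episode above 0.02 m).
It fails at once if the inlet or its levers are forced or pinched (finger force over 35 N) (contact force between the fingers and dust_inlet above 35 N).
It also fails if it takes over 34 s, if anything falls off the work surface, if the arm or the gripper's body presses on something with over 40 N, if the wrist force passes 120 N, or if a joint passes its speed limit or range.

## Working session

There is one attempt and no reset: what is moved stays moved. The work goes in short steps, Python scripts to look and compute and a shell command to move; the robot and the scene stay as the last step left them, time stands still between calls to the robot, and variables do not carry over. Pictures are saved under pics/ and viewed, and the job is handed in when it is done.

```bash
ls; mkdir -p pics; python3 - <<'E'
from plant import manip
import cv2,numpy as np
s=manip.get_state();print(s)
for n in ["top","scene"]:
    f=manip.grab_frame(n);cv2.imwrite(f"pics/{n}0.png",f["frame"][:,:,::-1])
    np.savez(f"{n}0.npz",**f)
    print(n,f["mtx"],f["rvec"],f["tvec"])
E
```

```text
pics
{'time_s': 0.0, 'joint_pos': array([-7.18999685e-01,  1.26367577e-01, -4.06282862e-02,  1.40539024e+00,
       -1.60900355e-05,  1.57081641e+00]), 'qd': array([-7.80835496e-04, -9.82075013e-04, -5.07754710e-04,  8.14624350e-04,
       -1.30718882e-03,  6.45826846e-05]), 'effort': array([-4.08275191e-04, -4.35917974e+01,  3.52922988e+01,  1.75351789e-02,
        3.53660926e-05,  1.49373966e-05]), 'tool_pos': array([ 0.39472957, -0.34551297,  0.2305257 ]), 'tool_rot': array([-0.66170838,  0.24929918, -0.2482429 ,  0.6620932 ]), 'ft_force': array([ 0.56251538,  0.72909962, -0.46843909]), 'ft_torque': array([ 0.03367773, -0.01282689, -0.02102774]), 'opening': 0.9955886189257929}
top [[415.78746691   0.         280.2350185 ]
 [  0.         415.78746691 211.27375885]
 [  0.           0.           1.        ]] [ 2.13419334 -2.18936015  0.0427283 ] [-0.24906246  0.56243149  0.92438785]
scene [[395.87537899   0.         277.12072206]
 [  0.         395.87537899 214.68170695]
 [  0.           0.           1.        ]] [ 2.00877075 -0.50695749  0.30884238] [-0.6121506   0.08384549  0.94902339]
```

View pics/top0.png

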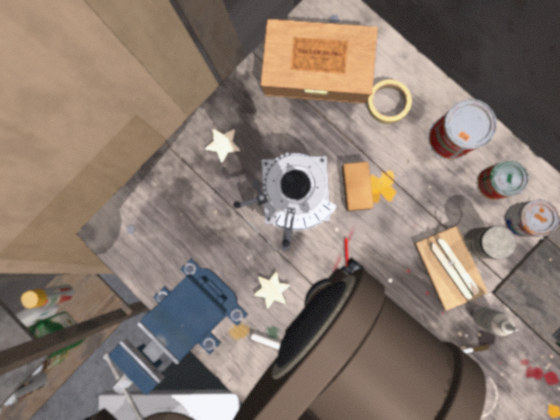

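View pics/scene0.png

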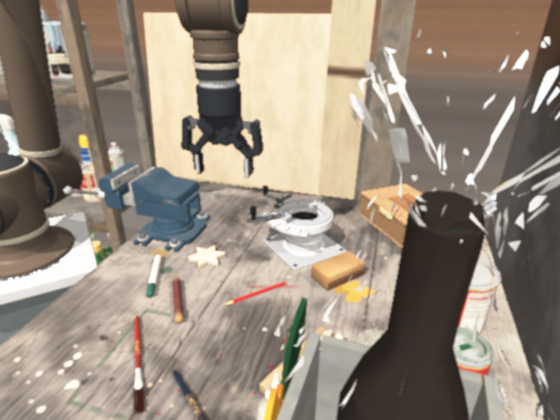

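The top picture shows the inlet near pixel (295,185), with the lever knob near (286,242) and the pawl knob near (237,205). The stars are at (222,145) and (271,290), the block at (358,186) and the pencil at (348,250). The scene view shows the same layout. Next I'll zoom in and measure.

```bash
cat > h.py <<'E'
import numpy as np,cv2
def ld(n):
    f=np.load(n); R=cv2.Rodrigues(f["rvec"])[0]; return f,R
def world(f,u,v,z=None):
    R=cv2.Rodrigues(f["rvec"])[0];t=f["tvec"].ravel();K=f["mtx"]
    u=np.asarray(u,float);v=np.asarray(v,float)
    d=np.stack([(u-K[0,2])/K[0,0],(v-K[1,2])/K[1,1],np.ones_like(u)],-1)
    c=-R.T@t; r=d@R
    if z is None:
        k=f["z_map"][v.astype(int),u.astype(int)][...,None]
    else: k=((z-c[2])/r[...,2])[...,None]
    return c+k*r
def proj(f,P):
    return cv2.projectPoints(np.asarray(P,float).reshape(-1,3),f["rvec"],f["tvec"],f["mtx"],None)[0].reshape(-1,2)
E
python3 - <<'E'
from h import *
f,R=ld("top0.npz")
im=f["frame"][:,:,::-1][120:320,190:400]
cv2.imwrite("pics/topz.png",cv2.resize(im,None,fx=3,fy=3,interpolation=cv2.INTER_CUBIC)[:600])
print(-R.T@f["tvec"].ravel())
for p in [(295,185),(286,242),(237,205),(222,145),(271,290),(358,186),(348,250),(300,160),(326,158),(264,165)]:
    print(p,world(f,*p).round(3))
v,u=np.mgrid[130:250,240:350]
W=world(f,u,v)
m=(W[...,2]>.092)&(W[...,2]<.099)
print(m.sum(),W[m].mean(0))
E
```

```text
[ 0.48112038 -0.29954595  0.95480343]
(295, 185) [ 0.606 -0.298  0.079]
(286, 242) [ 0.486 -0.278  0.13 ]
(237, 205) [ 0.562 -0.181  0.125]
(222, 145) [ 0.713 -0.132  0.016]
(271, 290) [ 0.379 -0.238  0.01 ]
(358, 186) [ 0.606 -0.438  0.034]
(348, 250) [ 0.465 -0.414  0.002]
(300, 160) [ 0.656 -0.31   0.094]
(326, 158) [ 0.677 -0.371  0.005]
(264, 165) [ 0.666 -0.228  0.003]
1882 [ 0.59814925 -0.29440384  0.09478518]
```

View pics/topz.png

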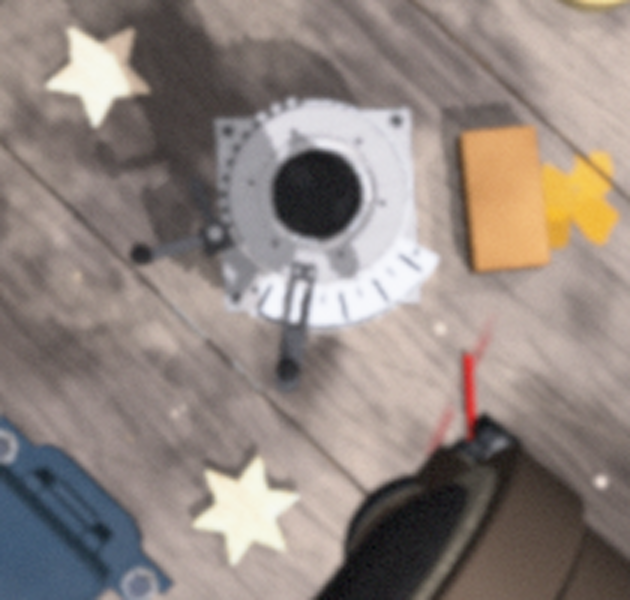

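```bash
python3 - <<'E'
from h import *
from scipy.optimize import least_squares
f,R=ld("top0.npz")
# rectified orthographic view at z=0.088 around the inlet, 2.5 px/mm
S=2500; x0,y0=0.60,-0.30; half=0.16; N=int(2*half*2000)
for z,name in [(0.088,"r88"),(0.004,"r04"),(0.112,"r112")]:
    r,c=np.mgrid[0:N,0:N]
    P=np.stack([x0+half-r/2000,y0+half-c/2000,np.full(r.shape,z)],-1)
    q=proj(f,P.reshape(-1,3)).reshape(N,N,2).astype(np.float32)
    cv2.imwrite(f"pics/{name}.png",cv2.remap(np.ascontiguousarray(f["frame"][:,:,::-1]),q[...,0],q[...,1],cv2.INTER_CUBIC)[:600])
v,u=np.mgrid[120:260,220:350]
W=world(f,u,v)
m=(W[...,2]>.091)&(W[...,2]<.098)
P=W[m][:,:2]
# outer boundary of damper: per-angle 
c=np.array([.606,-.298])
for it in range(5):
    d=P-c;a=np.arctan2(d[:,1],d[:,0]);r=np.hypot(*d.T)
    pts=[]
    for b in np.linspace(-np.pi,np.pi,73)[:-1]:
        k=(abs((a-b+np.pi)%(2*np.pi)-np.pi)<.045)&(r<.072)
        if k.sum(): pts.append(P[k][r[k].argmax()])
    pts=np.array(pts)
    s=least_squares(lambda p:np.hypot(*(pts-p[:2]).T)-p[2],[*c,.066],loss='soft_l1',f_scale=.001)
    c=s.x[:2]
print(s.x)
# knobs
for nm,lo,hi in [("knobs",.115,.135),("hub",.104,.113)]:
    k=(W[...,2]>lo)&(W[...,2]<hi)
    n,l,st,ce=cv2.connectedComponentsWithStats(k.astype(np.uint8))
    for i in range(1,n):
        if st[i,4]>3: print(nm,st[i,4],ce[i]+[220,120],np.median(W[l==i],0).round(4))
E
```

```text
[ 0.6062278  -0.29785639  0.06534031]
knobs 45 [236.6        204.66666667] [ 0.5626 -0.18    0.1238]
knobs 46 [285.56521739 242.84782609] [ 0.4837 -0.2773  0.1251]
hub 52 [261.59615385 197.5       ] [ 0.5772 -0.2298  0.1079]
hub 5 [245.  202.8] [ 0.5681 -0.1944  0.1047]
```

View pics/r88.png

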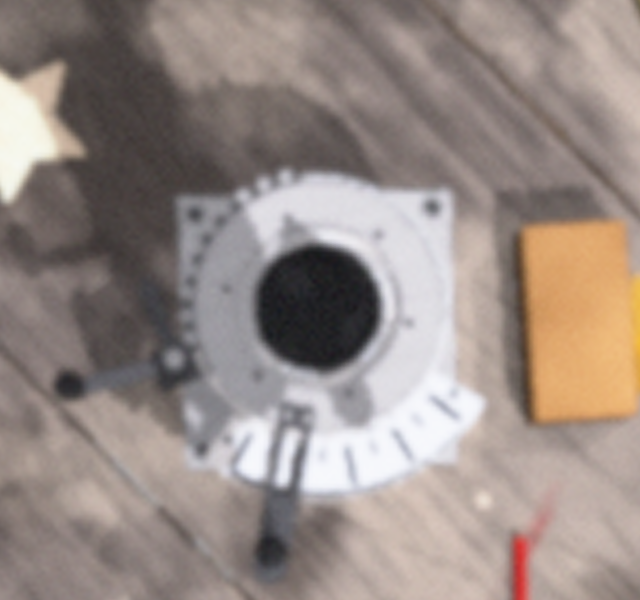

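View pics/r112.png

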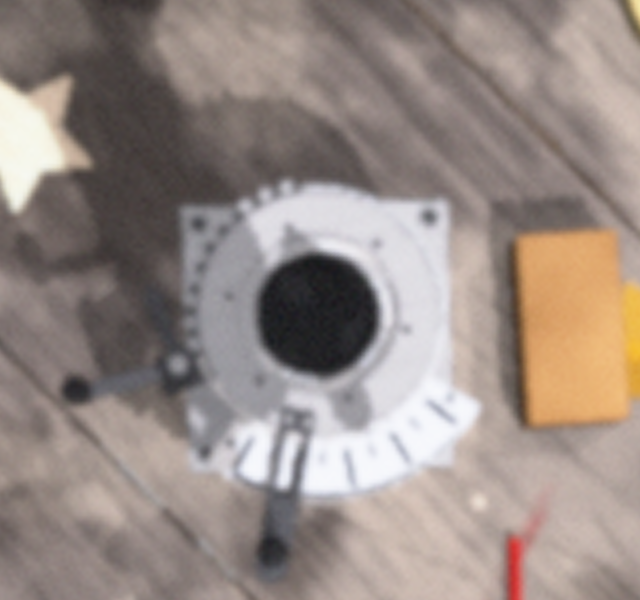

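```bash
python3 - <<'E'
from h import *
from plant import manip
from scipy.spatial.transform import Rotation as Ro
s=manip.get_state();print(Ro.from_quat(s['tool_rot']).as_matrix().round(3))
f,_=ld("scene0.npz")
cv2.imwrite("pics/sg.png",cv2.resize(f["frame"][60:260,160:400,::-1],None,fx=3,fy=3,interpolation=cv2.INTER_CUBIC))
c=np.array([.6062,-.2979]);D=np.pi/180
f,_=ld("top0.npz")
im=cv2.resize(np.ascontiguousarray(f["frame"][100:300,200:400,::-1]),None,fx=3,fy=3,interpolation=cv2.INTER_CUBIC)
yaw=2.6
def pt(r,b,z): return [c[0]+r*np.cos((b+yaw)*D),c[1]+r*np.sin((b+yaw)*D),z]
def dr(P,col):
    for q in (proj(f,P)+.5-[200,100])*3-.5: cv2.circle(im,tuple(int(round(x)) for x in q),2,col,-1)
for b in [150,170,190,210,230]: dr([pt(r,b,.088) for r in (.0705,.0805,.0905)],(0,0,255))
dr([pt(.076,110,.110)],(0,255,0))
dr([pt(np.hypot(.075,.075),45+90*k,.004) for k in range(4)],(255,0,255))
cv2.imwrite("pics/ov.png",im)
k=np.array([.4837,-.2773])-c;print(np.degrees(np.arctan2(k[1],k[0]))%360-yaw-150,np.hypot(*k))
h=np.array(pt(.076,110,.11));p=np.array([.5626,-.180])-h[:2];print(h,np.degrees(np.arctan2(p[1],p[0]))-yaw-75,np.hypot(*p))
E
```

```text
[[ 0.752 -0.001  0.659]
 [-0.659  0.001  0.752]
 [-0.001 -1.     0.   ]]
17.854266843138618 0.12422000644018655
[ 0.57699356 -0.22773602  0.11      ] 29.17931815647019 0.04985882448304051
```

View pics/ov.png

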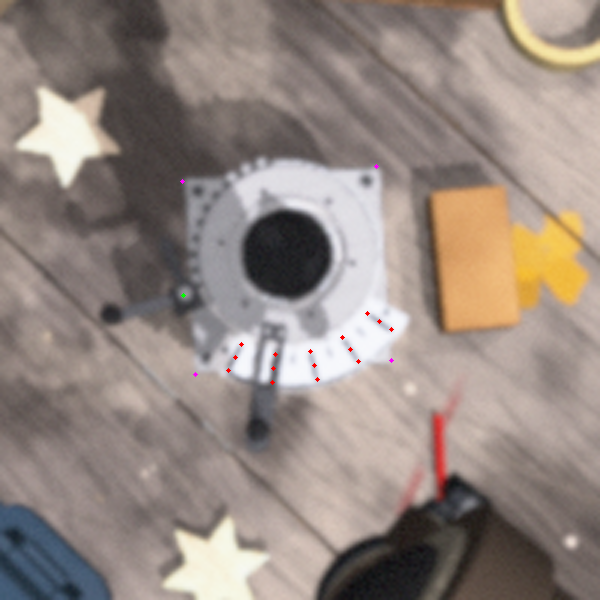

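View pics/sg.png

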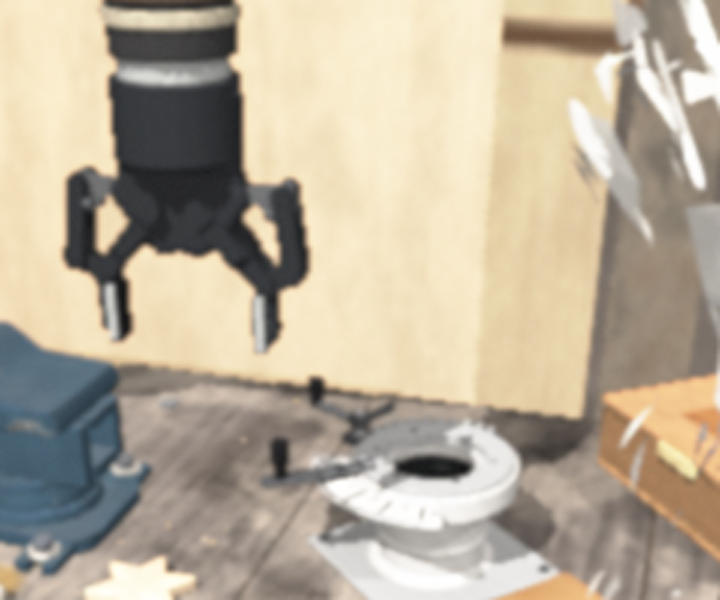

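```bash
python3 -m handwheel '0.8 0.9 0 0 0 1.5 0; 1.6 1.8 0 0 0 3 0; 2.4 2.7 0 0 0 4.5 0; 3.18 3.58 0 0 0 6 0; 3.18 3.58 -0.8 0 0 6 0; 3.18 3.58 -1.6 0 0 6 0; 3.18 3.58 -1.6 0 0 6 0' 20; python3 - <<'E'
from h import *
from plant import manip
s=manip.get_state();print(s['time_s'],s['tool_pos'],s['joint_pos'].round(3),s['ft_force'],s['opening'])
for n in ["top","wrist"]:
    f=manip.grab_frame(n);np.savez(n+"1.npz",**f)
    cv2.imwrite(f"pics/{n}1.png",f["frame"][:,:,::-1])
E
```

```text
time_s: 0.98
tool_pos: [0.4893, -0.2376, 0.1812]
tool_rot: [-0.703, 0.07, -0.067, 0.704]
ft_force: [-0.7, 0.2, 0.4]
opening: -0.001
0.975 [ 0.48927019 -0.23762537  0.18120502] [-0.452  0.169 -0.098  1.308 -0.     1.314] [-0.73249354  0.17449705  0.36490195] -0.001075084573350145
```

View pics/top1.png

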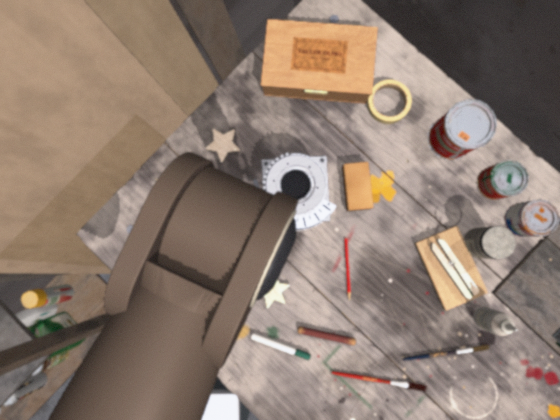

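View pics/wrist1.png

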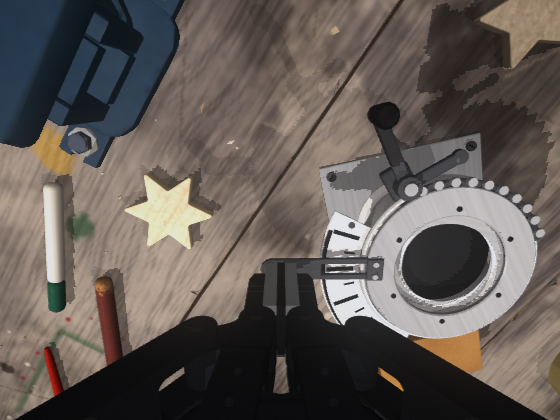

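The arm hides the lever in the top view. The wrist view shows the pawl knob at (384,115), the hub at (410,188), the lever window around (345,268) and the fingertips near (280,300), in front of the lever knob. I'll cross-check the geometry from this view.

```bash
cat >> h.py <<'E'
from scipy.spatial.transform import Rotation as Ro
def wristT(f,pos,rot):
    T=np.eye(4);T[:3,:3]=Ro.from_quat(rot).as_matrix();T[:3,3]=pos
    return T@f["tool_from_camera"]
def wworld(f,T,u,v,z=None):
    u=np.asarray(u,float);v=np.asarray(v,float);K=f["mtx"]
    d=np.stack([(u-K[0,2])/K[0,0],(v-K[1,2])/K[1,1],np.ones_like(u)],-1)
    r=d@T[:3,:3].T;c=T[:3,3]
    k=f["z_map"][v.astype(int),u.astype(int)][...,None] if z is None else ((z-c[2])/r[...,2])[...,None]
    return c+k*r
def wproj(f,T,P):
    Ti=np.linalg.inv(T);q=np.asarray(P)@Ti[:3,:3].T+Ti[:3,3]
    return np.stack([f["mtx"][0,0]*q[...,0]/q[...,2]+f["mtx"][0,2],f["mtx"][1,1]*q[...,1]/q[...,2]+f["mtx"][1,2]],-1)
E
python3 - <<'E'
from h import *
from plant import manip
s=manip.get_state();f=np.load("wrist1.npz");T=wristT(f,s['tool_pos'],s['tool_rot'])
print("cam",T[:3,3].round(3))
for n,u,v,z in [("pawlknob",384,115,.125),("hub",411,188,.11),("bore",445,258,.09),("m1",345,235,.088),("m2?",343,268,.088),("m3",345,302,.088),("screw1",333,178,.004),("screw2",471,147,.004)]:
    print(n,wworld(f,T,u,v).round(4),wworld(f,T,u,v,z).round(4))
v,u=np.mgrid[0:420,0:560];W=wworld(f,T,u,v)
m=(W[...,2]>.09)&(W[...,2]<.0985)&(W[...,0]>.53);P=W[m][:,:2];c=np.array([.606,-.298])
r=np.hypot(*(P-c).T)
print(np.percentile(r,[1,50,99]))
import scipy.optimize as so
a=np.arctan2(*(P-c).T[::-1]);pts=[]
for b in np.arange(-np.pi,np.pi,.05):
    k=(abs(a-b)<.025)&(r<.0675)
    if k.sum()>5: pts.append(P[k][r[k].argmax()])
pts=np.array(pts);print(len(pts),so.least_squares(lambda p:np.hypot(*(pts-p[:2]).T)-.066,c,loss='soft_l1',f_scale=.001).x)
im=cv2.resize(f["frame"][90:350,180:560,::-1],None,fx=2,fy=2,interpolation=cv2.INTER_CUBIC)
cv2.imwrite("pics/w1z.png",im)
E
```

```text
cam [ 0.507 -0.158  0.326]
pawlknob [ 0.5617 -0.1786  0.1261] [ 0.562  -0.1787  0.125 ]
hub [ 0.5779 -0.2283  0.112 ] [ 0.5786 -0.229   0.11  ]
bore [ 0.6114 -0.3023  0.0774] [ 0.6061 -0.2951  0.09  ]
m1 [ 0.5347 -0.2621  0.0896] [ 0.5349 -0.2628  0.088 ]
m2? [ 0.5295 -0.2885  0.09  ] [ 0.5297 -0.2895  0.088 ]
m3 [ 0.5269 -0.3182  0.0902] [ 0.5271 -0.3197  0.088 ]
screw1 [ 0.5412 -0.2383  0.0079] [ 0.5416 -0.2393  0.004 ]
screw2 [ 0.6693 -0.2342  0.0079] [ 0.6713 -0.2352  0.004 ]
[0.03329897 0.05278198 0.08042022]
126 [ 0.60577374 -0.29827914]
```

View pics/w1z.png

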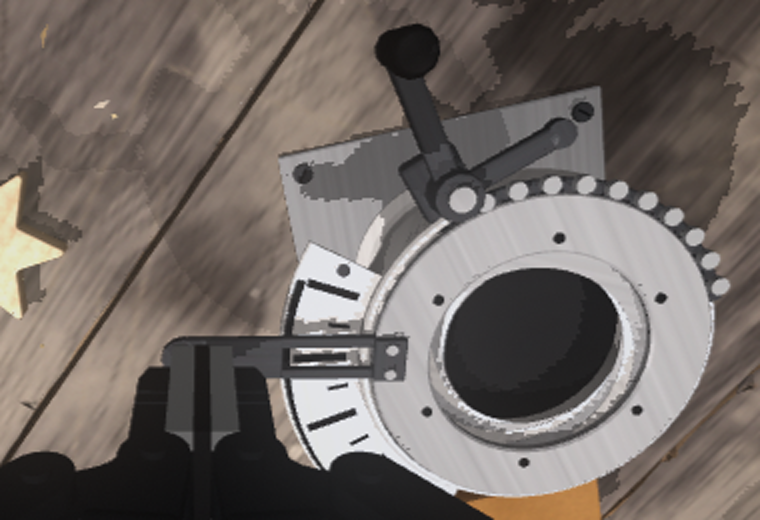

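```bash
python3 - <<'E'
from h import *
p0=np.array([.4893,-.2376]);c=np.array([.606,-.298]);D=np.pi/180
for th,d in [(170.5,38),(170.5,30),(170.5,20)]+[(t,18.5) for t in range(171,214,3)]:
    t=np.array([-np.sin(th*D),np.cos(th*D)]);K=c+.124*np.array([np.cos(th*D),np.sin(th*D)])
    q=(K-d/1000*t-p0)/.03;print(th,d,q.round(2),round((th+90-258.8)/5,2))
E
```

```text
170.5 38 [ 0.02 -0.08] 0.34
170.5 30 [-0.02 -0.34] 0.34
170.5 20 [-0.08 -0.67] 0.34
171 18.5 [-0.1  -0.76] 0.44
174 18.5 [-0.16 -0.97] 1.04
177 18.5 [-0.21 -1.18] 1.64
180 18.5 [-0.24 -1.4 ] 2.24
183 18.5 [-0.27 -1.61] 2.84
186 18.5 [-0.29 -1.83] 3.44
189 18.5 [-0.29 -2.05] 4.04
192 18.5 [-0.28 -2.27] 4.64
195 18.5 [-0.26 -2.49] 5.24
198 18.5 [-0.23 -2.7 ] 5.84
201 18.5 [-0.19 -2.92] 6.44
204 18.5 [-0.14 -3.13] 7.04
207 18.5 [-0.07 -3.34] 7.64
210 18.5 [ 0.   -3.55] 8.24
213 18.5 [ 0.09 -3.75] 8.84
```

```bash
python3 -m handwheel '0 0 -0.8 0 0 0 0; 0 0 -1.6 0 0 0.3 0; 0 0 -2.3 0 0 0.3 0; 0 0 -2.5 0 0 0.3 0; 0 -0.2 -2.5 0 0 0.3 0; -0.04 -0.4 -2.5 0 0 0.3 0; -0.06 -0.55 -2.5 0 0 0.3 0; -0.08 -0.65 -2.5 0 0 0.4 0; -0.1 -0.76 -2.5 0 0 0.4 0; -0.12 -0.86 -2.5 0 0 0.7 0; -0.16 -0.97 -2.5 0 0 1.0 0; -0.16 -0.97 -2.5 0 0 1.0 0'
```

```text
time_s: 2.58
tool_pos: [0.4856, -0.2678, 0.1083]
tool_rot: [0.706, -0.038, 0.038, -0.706]
ft_force: [-0.6, -0.4, -0.2]
opening: -0.002
```

```bash
python3 -m handwheel '-0.05 -0.21 0 0 0 0.6 0; -0.08 -0.43 0 0 0 1.2 0; -0.11 -0.64 0 0 0 1.8 0; -0.13 -0.86 0 0 0 2.4 0; -0.13 -1.08 0 0 0 3.0 0; -0.12 -1.3 0 0 0 3.6 0; -0.1 -1.52 0 0 0 4.2 0; -0.07 -1.73 0 0 0 4.8 0; -0.03 -1.95 0 0 0 5.4 0; 0.02 -2.16 0 0 0 6.0 0; 0.05 -2.26 0 0 0 6.3 0; 0.05 -2.26 0 0 0 6.3 0; 0.05 -2.26 0 0 0 6.3 0'; python3 - <<'E'
from h import *
from plant import manip
s=manip.get_state();print(s['joint_pos'].round(3))
f=manip.grab_frame("wrist");np.savez("wrist2.npz",pos=s['tool_pos'],rot=s['tool_rot'],**f)
cv2.imwrite(f"pics/wrist2.png",f["frame"][:,:,::-1])
E
```

```text
time_s: 4.2
tool_pos: [0.4873, -0.3353, 0.1084]
tool_rot: [0.69, 0.155, -0.155, -0.69]
ft_force: [-0.7, 1.1, 0.3]
opening: 0.001
[-0.603  0.276 -0.125  1.169 -0.     0.527]
```

View pics/wrist2.png

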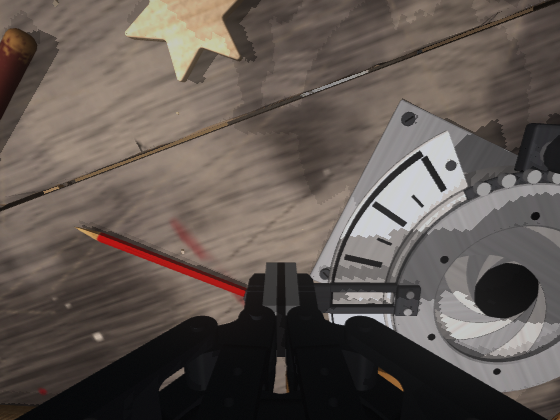

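The lever has moved. The window is at about (365,298) and the third long mark, at (363,262), is already behind it. I'll zoom and measure the lever bearing.

```bash
cat > lev.py <<'E'
from h import *
import sys
n=sys.argv[1];f=np.load(n+".npz");T=wristT(f,f["pos"],f["rot"])
c=np.array([.606,-.298]);D=np.pi/180
v,u=np.mgrid[0:420,0:560];W=wworld(f,T,u,v)
im=f["frame"][:,:,::-1].copy()
yaw=2.5
big=cv2.resize(im,None,fx=3,fy=3,interpolation=cv2.INTER_CUBIC)
for b in [150,160,170,180,190,200,210,220,230]:
    P=np.array([[c[0]+r*np.cos((b+yaw)*D),c[1]+r*np.sin((b+yaw)*D),.088] for r in (.0705,.0805,.0905)])
    for q in wproj(f,T,P): cv2.circle(big,tuple(int(round(x)) for x in (q+.5)*3-.5),2,(0,0,255) if b%20==10 else (255,0,0),-1)
x0,y0=int(sys.argv[2]),int(sys.argv[3])
cv2.imwrite(f"pics/{n}z.png",big[y0*3:y0*3+600,x0*3:x0*3+750])
E
python3 lev.py wrist2 300 150
```

```text
(no output)
```

View pics/wrist2z.png

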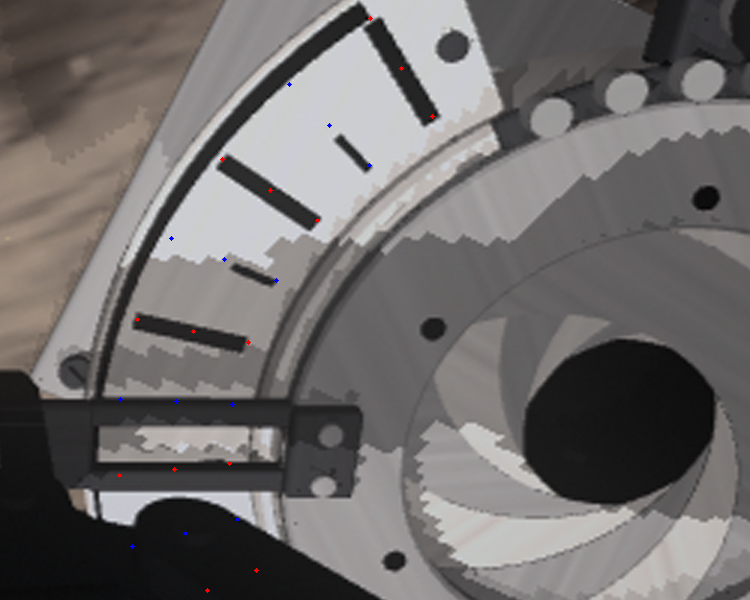

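```bash
python3 - <<'E'
from h import *
f=np.load("wrist2.npz");T=wristT(f,f["pos"],f["rot"])
c=np.array([.606,-.298])
for n,x,y,z in [("upout",180,403,.096),("upin",180,426,.096),("loin",180,464,.096),("loout",180,489,.096),("s1",331,435,.097),("s2",323,486,.097)]:
    p=wworld(f,T,300+(x-1)/3,150+(y-1)/3,z);d=p[:2]-c;print(n,p.round(4),wworld(f,T,300+(x-1)/3,150+(y-1)/3).round(4)[2],np.degrees(np.arctan2(d[1],d[0]))%360)
E
```

```text
upout [ 0.5285 -0.3255  0.096 ] 0.0942 199.5547987331371
upin [ 0.5307 -0.3294  0.096 ] 0.0974 202.63980152251733
loin [ 0.5344 -0.3359  0.096 ] 0.0926 207.92665918671258
loout [ 0.5369 -0.3403  0.096 ] 0.0957 211.50200160241903
s1 [ 0.5543 -0.3195  0.097 ] 0.1004 202.60257202289287
s2 [ 0.5585 -0.3287  0.097 ] 0.0996 212.8874112754895
```

```bash
python3 -m handwheel '0.04 -0.12 0 0 0 0.4 0; 0.08 -0.23 0 0 0 0.7 0; 0.11 -0.32 0 0 0 1.0 0; 0.14 -0.4 0 0 0 1.2 0; 0.16 -0.45 0 0 0 1.3 0; 0.18 -0.48 0 0 0 1.4 0; 0.18 -0.48 0 0 0 1.4 0; 0.18 -0.48 0 0 0 1.4 0'; python3 - <<'E'
from h import *
from plant import manip
s=manip.get_state();print(s['joint_pos'].round(3))
f=manip.grab_frame("wrist");np.savez("wrist3.npz",pos=s['tool_pos'],rot=s['tool_rot'],**f)
cv2.imwrite(f"pics/wrist3.png",f["frame"][:,:,::-1])
E
python3 lev.py wrist3 300 160
```

```text
time_s: 5.25
tool_pos: [0.4926, -0.3498, 0.1083]
tool_rot: [0.679, 0.197, -0.197, -0.679]
ft_force: [-0.3, 0.1, 0.2]
opening: -0.0
[-0.617  0.299 -0.094  1.177 -0.     0.39 ]
```

View pics/wrist3z.png

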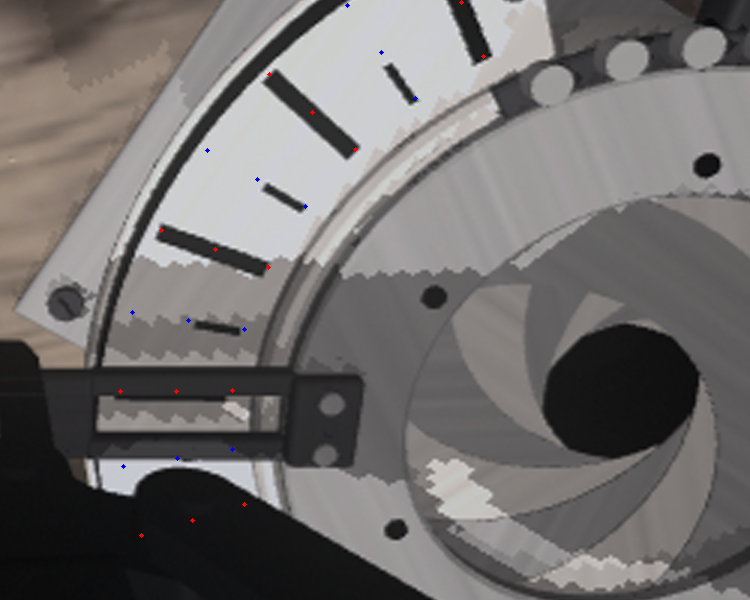

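```bash
python3 - <<'E'
from h import *
f=np.load("wrist3.npz");T=wristT(f,f["pos"],f["rot"])
c=np.array([.606,-.298])
print("cam",T[:3,3])
for n,x,y,z in [("upout",180,372,.096),("upin",180,394,.096),("loin",180,433,.096),("loout",180,459,.096),("s1",332,404,.097),("s2",325,456,.097),("mark4",170,397,.088),("mark3",215,251,.088),("mark2",313,115,.088)]:
    p=wworld(f,T,300+(x-1)/3,160+(y-1)/3,z);d=p[:2]-c;print(n,p.round(4),np.hypot(*d).round(4),np.degrees(np.arctan2(d[1],d[0]))%360)
E
python3 - <<'E'
from h import *
f=np.load("wrist3.npz")
print(cv2.imwrite("pics/w3zz.png",cv2.resize(f["frame"][270:325,320:430,::-1],None,fx=7,fy=7,interpolation=cv2.INTER_CUBIC)))
E
```

```text
cam [ 0.45033025 -0.28053251  0.25102137]
upout [ 0.5323 -0.335   0.096 ] 0.0825 206.64928560043302
upin [ 0.5348 -0.3384  0.096 ] 0.0819 209.5831687289675
loin [ 0.5394 -0.3446  0.096 ] 0.0813 214.97714802636153
loout [ 0.5425 -0.3489  0.096 ] 0.0814 218.67617866306074
s1 [ 0.5572 -0.3258  0.097 ] 0.0561 209.69601012568913
s2 [ 0.5627 -0.3345  0.097 ] 0.0566 220.1595817110398
mark4 [ 0.538  -0.3429  0.088 ] 0.0815 213.41551354423655
mark3 [ 0.5276 -0.3158  0.088 ] 0.0804 192.76587089720553
mark2 [ 0.5266 -0.2878  0.088 ] 0.0801 172.71217428551424
True
```

View pics/w3zz.png

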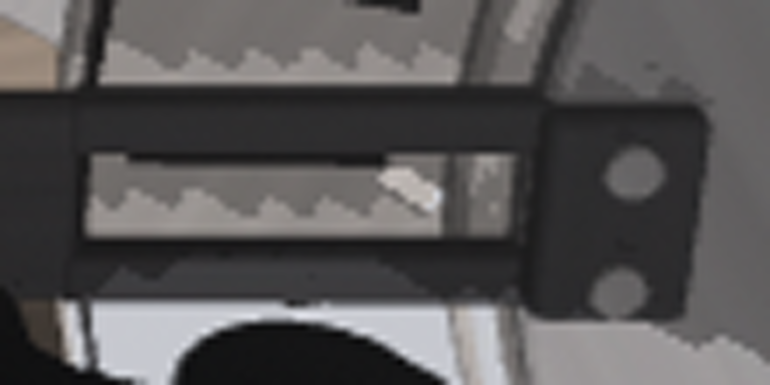

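```bash
python3 -m handwheel '-0.2 0.3 0 0 0 0 0; -0.4 0.6 0 0 0 0 0; -0.5 0.8 1 0 0 0 0; -0.3 1.2 2.5 0 0 1.5 0; 0 1.5 3.5 0 0 3 0; 0 1.5 3.5 0 0 3 0;0 1.5 3.5 0 0 3 0'; python3 - <<'E'
from h import *
from plant import manip
s=manip.get_state();print(s['joint_pos'].round(3))
f=manip.grab_frame("wrist");np.savez("wrist4.npz",pos=s['tool_pos'],rot=s['tool_rot'],**f)
cv2.imwrite(f"pics/wrist4.png",f["frame"][:,:,::-1])
f=manip.grab_frame("top");np.savez("top4.npz",**f)
cv2.imwrite(f"pics/top4.png",f["frame"][:,:,::-1])
E
```

```text
time_s: 6.18
tool_pos: [0.492, -0.3042, 0.2126]
tool_rot: [-0.648, -0.283, 0.284, 0.648]
ft_force: [-0.5, 1.0, -1.3]
opening: 0.001
[-0.554  0.229  0.044  1.387 -0.     0.192]
```

View pics/wrist4.png

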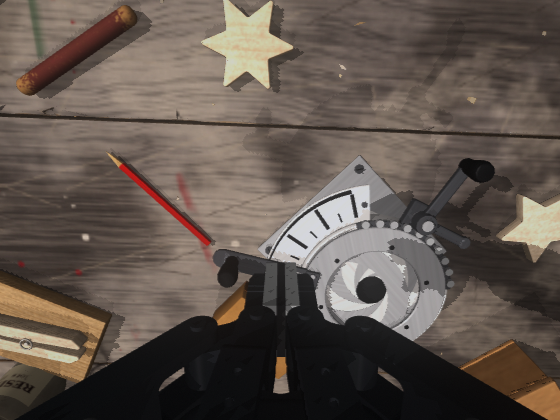

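View pics/top4.png

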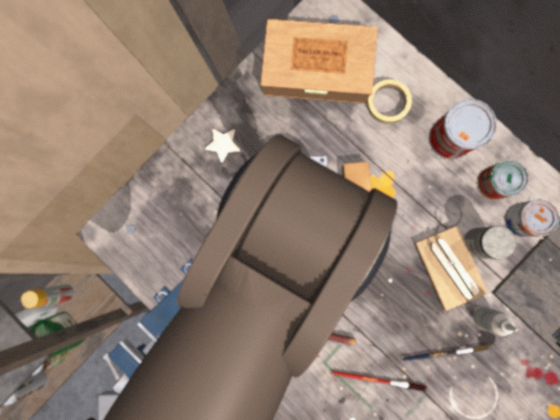

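The wrist view shows the lever tip at (222,258), its knob at (228,270) and the pawl knob, still out, at (478,170). The arm covers the inlet in the top view.

```bash
python3 - <<'E'
from h import *
f=np.load("wrist4.npz");T=wristT(f,f["pos"],f["rot"])
c=np.array([.606,-.298])
v,u=np.mgrid[0:420,0:560];W=wworld(f,T,u,v)
for nm,a,lo,hi in [("lever",(200,240,235,300),.1265,.133),("pawl",(450,150,510,200),.124,.131)]:
    m=(u>a[0])&(u<a[2])&(v>a[1])&(v<a[3])&(W[...,2]>lo)&(W[...,2]<hi)
    P=W[m];k=(P.min(0)+P.max(0))/2
    print(nm,m.sum(),P[:,2].max(),P.mean(0).round(4),k.round(4))
    d=P.mean(0)[:2]-c;print(np.hypot(*d),np.degrees(np.arctan2(d[1],d[0]))%360, np.degrees(np.arctan2(*(P.mean(0)[:2]-[.5770,-.2277])[::-1])))
z=f["frame"][150:320,190:500,::-1]
cv2.imwrite("pics/w4z.png",cv2.resize(z,None,fx=2.5,fy=2.5,interpolation=cv2.INTER_CUBIC))
E
```

```text
lever 161 0.12889936151400308 [ 0.5002 -0.3654  0.1273] [ 0.5002 -0.3655  0.1277]
0.1253989008662222 212.48883127104168 -119.14924933028641
pawl 225 0.12657188031838515 [ 0.5629 -0.1795  0.1247] [ 0.5627 -0.1795  0.1253]
0.12604753547949932 109.98488006684565 106.2971001358032
```

View pics/w4z.png

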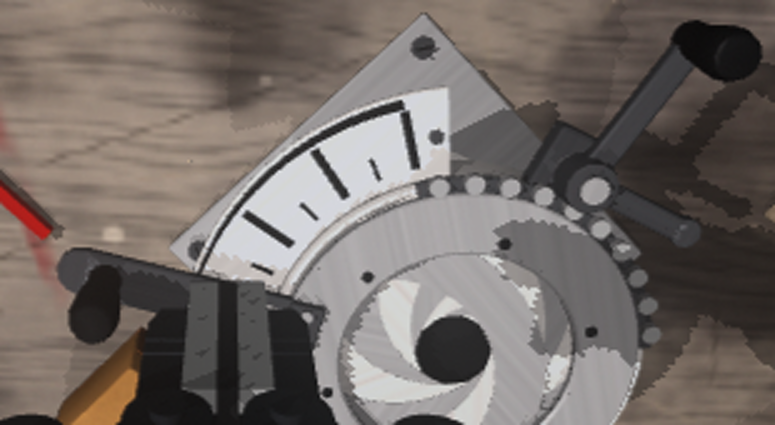

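```bash
python3 -m handwheel '0.2 0.7 0 0 0 2 0; 0.4 1.4 0 0 0 4 0; 0.6 2.1 0 0 0 6 0; 0.8 2.8 0 0 0 8 0; 1.0 3.4 0 0 0 10 0; 1.05 3.8 0 0 0 11.7 0; 1.05 3.8 -1 0 0 11.7 0; 1.05 3.8 -2 0 0 11.7 0; 1.05 3.8 -3 0 0 11.7 0; 1.05 3.8 -3.4 0 0 11.7 0; 1.05 3.8 -3.4 0 0 11.7 0; 1.05 3.8 -3.4 0 0 11.7 0'; python3 - <<'E'
from h import *
from plant import manip
s=manip.get_state();print(s['joint_pos'].round(3),Ro.from_quat(s['tool_rot']).as_matrix()[:,2])
f=manip.grab_frame("wrist");np.savez("wrist5.npz",pos=s['tool_pos'],rot=s['tool_rot'],**f)
cv2.imwrite(f"pics/wrist5.png",f["frame"][:,:,::-1])
p0=s['tool_pos'][:2];h=np.array([.577,-.2277]);D=np.pi/180
for th,d in [(106.3,22)]+[(t,18.5) for t in (104,100,96,92,88,84,80,77.5,75)]:
    t=np.array([np.sin(th*D),-np.cos(th*D)]);K=h+.052*np.array([np.cos(th*D),np.sin(th*D)])
    print(th,((K-d/1000*t-p0)/.03).round(2),((th-106.3)/5).__round__(2))
E
```

```text
time_s: 7.78
tool_pos: [0.5246, -0.191, 0.1123]
tool_rot: [0.427, 0.564, -0.564, -0.426]
ft_force: [-0.1, 0.4, 0.4]
opening: 0.0
[-0.349  0.212 -0.198  1.159 -0.    -0.625] [-0.96227277 -0.27208417 -0.00114567]
106.3 [0.56 0.23] 0.0
104 [0.73 0.31] -0.46
100 [0.84 0.38] -1.26
96 [0.95 0.44] -2.06
92 [1.07 0.49] -2.86
88 [1.19 0.53] -3.66
84 [1.32 0.56] -4.46
80 [1.44 0.59] -5.26
77.5 [1.52 0.6 ] -5.76
75 [1.6  0.61] -6.26
```

View pics/wrist5.png

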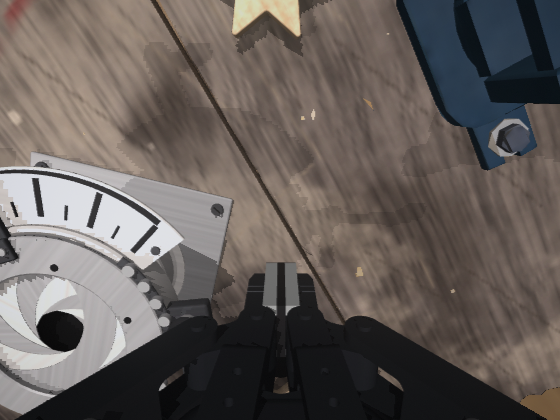

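The fingers are beside the pawl knob on its robot side (tips at (280,280)), and the area is clear. I'll start the push now.

```bash
python3 -m handwheel '0.2 0.1 -0.07 0 0 0 0; 0.4 0.18 -0.07 0 0 0 0; 0.56 0.23 -0.07 0 0 0 0; 0.68 0.29 -0.07 0 0 -0.4 0; 0.8 0.35 -0.07 0 0 -1 0; 0.9 0.4 -0.07 0 0 -1.6 0; 1.0 0.46 -0.07 0 0 -2.4 0; 1.1 0.5 -0.07 0 0 -3.1 0; 1.2 0.53 -0.07 0 0 -3.7 0; 1.3 0.56 -0.07 0 0 -4.4 0; 1.3 0.56 -0.07 0 0 -4.4 0'
```

```text
time_s: 9.2
tool_pos: [0.5632, -0.1738, 0.1091]
tool_rot: [-0.526, -0.472, 0.473, 0.526]
ft_force: [-0.9, -1.3, 0.6]
opening: 0.001
```

```bash
python3 - <<'E'
from h import *
from plant import manip
f=manip.grab_frame("scene");np.savez("scene6.npz",**f)
cv2.imwrite("pics/scene6.png",cv2.resize(f["frame"][100:260,160:400,::-1],None,fx=3,fy=3,interpolation=cv2.INTER_CUBIC))
E
```

```text
(no output)
```

View pics/scene6.png

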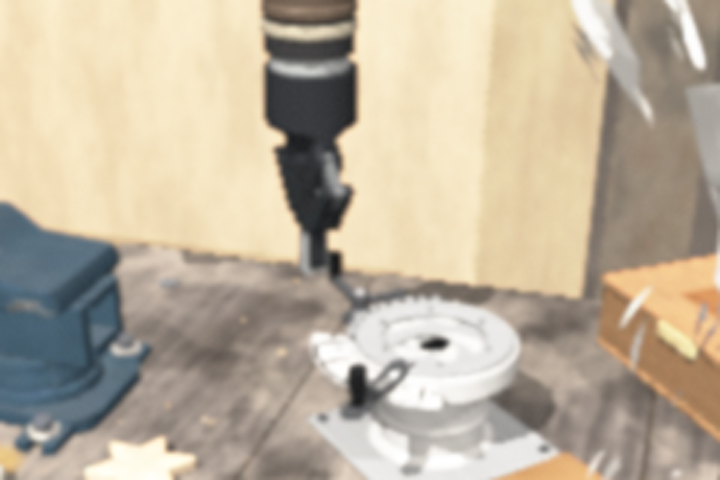

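The fingers are holding against the pawl knob at (335,262), which has moved with them. The lever still stands at (357,385).

```bash
python3 -m handwheel '0.05 0.01 0 0 0 -0.3 0; 0.1 0.02 0 0 0 -0.6 0; 0.14 0.03 0 0 0 -0.8 0; 0.18 0.03 0 0 0 -1.1 0; 0.18 0.03 0 0 0 -1.1 0'; python3 -m handwheel '0.02 0.01 0 0 0 -0.1 0; 0.04 0.01 0 0 0 -0.3 0; 0.04 0.01 0 0 0 -0.3 0'
```

```text
time_s: 9.88
tool_pos: [0.5686, -0.1728, 0.1091]
tool_rot: [-0.548, -0.447, 0.446, 0.548]
ft_force: [-0.3, 0.9, -0.3]
opening: 0.003
time_s: 10.25
tool_pos: [0.5696, -0.1726, 0.1092]
tool_rot: [-0.554, -0.439, 0.439, 0.554]
ft_force: [-2.2, 0.2, 0.7]
opening: -0.001
```

```bash
python3 -m handwheel '0.03 0 0 0 0 -0.2 0; 0.03 0 0 0 0 -0.2 0'; python3 -m handwheel '0.03 0 0 0 0 -0.1 0; 0.03 0 0 0 0 -0.1 0';python3 -m handwheel '0.03 0 0 0 0 0 0; 0.03 0 0 0 0 0 0'
```

```text
time_s: 10.5
tool_pos: [0.5705, -0.1725, 0.1091]
tool_rot: [-0.558, -0.434, 0.434, 0.558]
ft_force: [-2.3, 1.8, 0.5]
opening: -0.002
time_s: 10.75
tool_pos: [0.5715, -0.1725, 0.1092]
tool_rot: [-0.56, -0.432, 0.432, 0.56]
ft_force: [-2.3, 2.5, -0.0]
opening: 0.001
time_s: 11.0
tool_pos: [0.5718, -0.1725, 0.1091]
tool_rot: [-0.56, -0.432, 0.432, 0.56]
ft_force: [-4.5, 2.0, 1.4]
opening: -0.001
```

```bash
python3 -m handwheel '0.03 0 0 0 0 0 0; 0.03 0 0 0 0 0 0'; python3 -m handwheel '0.03 0 0 0 0 0 0; 0.03 0 0 0 0 0 0'
```

```text
time_s: 11.25
tool_pos: [0.5719, -0.1725, 0.109]
tool_rot: [-0.559, -0.431, 0.433, 0.561]
ft_force: [-7.5, 3.2, 2.9]
opening: 0.003
time_s: 11.5
tool_pos: [0.5719, -0.1725, 0.1089]
tool_rot: [-0.559, -0.431, 0.433, 0.561]
ft_force: [-9.5, 3.5, 4.1]
opening: -0.0
```

The pawl is against a hard stop: the force rose to about 10 N with no further motion. I'll back off and look.

```bash
python3 -m handwheel '-0.3 0 0 0 0 0 0; -0.8 0 0 0 0 0 0; -1.3 0 0.3 0 0 0 0; -1.8 0 1.5 0 0 0 0; -2.5 0 3 0 0 0 0; -3 0 3.5 0 0 0 0; -4 0 3.5 0 0 0 0; -5.5 0 3.5 0 0 0 0; -7 0 3.5 0 0 0 0; -7 0 3.5 0 0 0 0; -7 0 3.5 0 0 0 0'; python3 - <<'E'
from h import *
from plant import manip
s=manip.get_state();print(s['joint_pos'].round(3))
for n in ["top","wrist","scene"]:
    f=manip.grab_frame(n);np.savez(n+"7.npz",pos=s['tool_pos'],rot=s['tool_rot'],**f)
    cv2.imwrite(f"pics/{n}7.png",f["frame"][:,:,::-1])
E
```

```text
time_s: 12.88
tool_pos: [0.3643, -0.1728, 0.2144]
tool_rot: [0.56, 0.432, -0.432, -0.56]
ft_force: [0.1, 0.5, 0.1]
opening: -0.001
[-0.443 -0.105 -0.31   1.364  0.    -0.186]
```

View pics/top7.png

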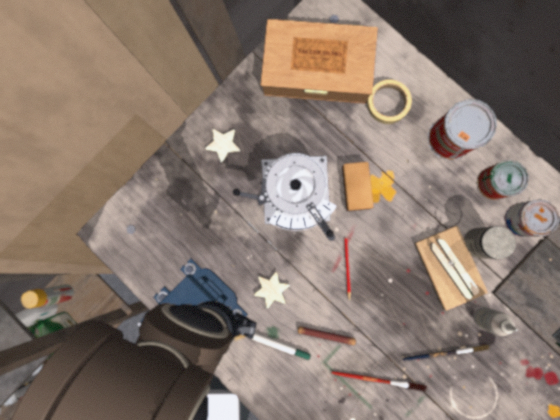

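View pics/wrist7.png

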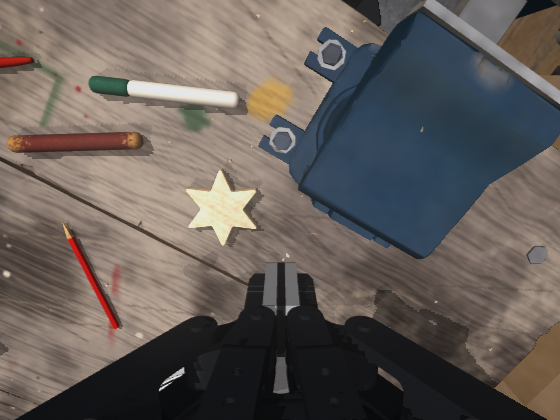

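```bash
python3 - <<'E'
from h import *
g=np.load("top0.npz")
f=np.load("top7.npz")
v,u=np.mgrid[120:260,220:350]
W=world(f,u,v);c=np.array([.606,-.298]);h=np.array([.577,-.2277])
k=(W[...,2]>.115)&(W[...,2]<.135)
n,l,st,ce=cv2.connectedComponentsWithStats(k.astype(np.uint8))
for i in range(1,n):
    if st[i,4]>3:
        p=np.median(W[l==i],0);d=p[:2]-c;e=p[:2]-h
        print(p.round(4),np.hypot(*d),"lever joint deg",np.degrees(np.arctan2(d[1],d[0]))%360-2.5-150,"pawl deg",np.degrees(np.arctan2(e[1],e[0]))-2.5-75,np.hypot(*e))
d=np.abs(f["frame"].astype(int)-g["frame"]).sum(2)
im=f["frame"][140:260,220:360,::-1]
cv2.imwrite("pics/t7z.png",cv2.resize(im,None,fx=5,fy=5,interpolation=cv2.INTER_CUBIC))
E
```

```text
[ 0.5891 -0.1791  0.1236] 0.12009842184028008 lever joint deg -54.39952512622004 pawl deg -1.455176354314844 0.050078212603952746
[ 0.5013 -0.3651  0.1261] 0.12440729123885282 lever joint deg 60.16348469694006 pawl deg -196.35532088634318 0.15692697833652444
```

View pics/t7z.png

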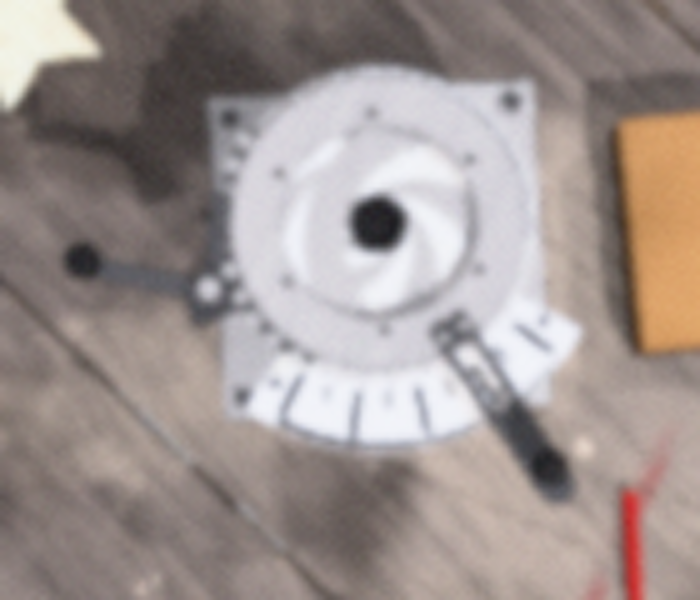

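The top view shows three long marks clear to the left of the lever, the fourth in its window at (480,375), and the fifth to the right. The pawl nose is in among the pins.

```bash
python3 - <<'E'
from plant import manip
s=manip.get_state();print(s['time_s'],s['ft_force'],abs(s['qd']).max())
print(manip.sign_off())
E
```

```text
13.025 [ 1.03664591  0.4851307  -0.51320469] 0.00611506224166206
the job is handed in; nothing more can be done
None
```

I pushed the iris lever to the fourth long mark, pushed the pawl knob home until it stopped, drew the arm clear and handed the job in at 13.0 s. No verdict was reported.

- **Lever:** the last top view puts it about 60.2° from the open stop (1.05 rad; the target is 1.047). The fourth mark shows in its window, with three long marks on the open side and one beyond. The earlier wrist-view estimates agreed within about 1°. The one exception was the lever's two end screws, about 2° off, which I treated as less reliable because they sit close to the axis.
- **Pawl:** its knob measures about -1.5° from home, which is within my measuring error of roughly 2°. It met a hard stop, with the measured force rising to about 10 N and no further movement, well below the 35 N limit.
- **Loose items:** the sanding block, stars and pencil look where they were in the last top view. I did not measure their positions, but the fingers only worked at about z 0.11 m, well above them. At hand-in the arm was clear of everything and at rest.

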